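Hold the hand-setting press closed on a watch dial

ROBOT

A 6-joint arm with a two-finger parallel gripper is mounted at the origin on the work surface. World frame = base frame: x ahead of the robot, y to its left, z up, the work surface at z = 0. Lengths are in m, angles in rad, forces in N, time in s.
With the tool pointing down it reaches from about 0.35 to 0.975 m from the base axis. Payload 4.9 kg.
Tool frame: the origin (TCP) lies on the mounting face of the last link; the fingertips stand 173 mm ahead of it and the grasp point (between the pads) lies ctrl.pinch_z ahead of it (ctrl.pinch_z is the distance from the TCP to the grasp point, in m); z points along the fingers, y is the line along which they close (so a half turn about z gives the same grasp; the last joint's range is limited). The gripper opens to 85 mm and grips with 20 to 120 N. Pads are 22 mm wide; open, the fingers measure 114 mm over their backs; the gripper's body (76 mm by 85 mm) begins 54 mm behind the grasp point. The pads swing forward as they close: fully open they stand 13 mm farther back than shut.
Start: joints at [1.192, 0.053, 1.613, -0, 1.476, -0.119], TCP at [0.161, 0.604, 0.405] pointing down, gripper open.
Joint ranges: [-3.01, 3.01], [-1.01, 2.22], [0.06, 2.58], [-1.02, 4.17], [0.09, 2.62], [-3.14, 3.14]. Speed limits (rad/s): [2.57, 2.57, 3.14, 3.14, 3.14, 3.14].

INTERFACE

Orientations are given as a rotation vector (axis times angle).
In Python, from station import telemetry, eyes, ctrl gives the robot as it stands.
- The arm moves only by the tool apply_moves, never from a script. Its argument "plan" is a list of rows, each a list of 5 numbers: the finger opening in m, from 0 to 0.0854, then the shift along the tool's x, y, z in m, then the turn about the tool's z in rad. In form: [[jaw, x, y, z, roll], ...]. A call has 1 to 12 rows; each row is the pose to reach, as a shift and turn from the pose commanded when the call began, along the tool's axes at that moment; what a row does not reach only later rows make up. A row lasts 1/12 s, in which the tool goes at most 41.7 mm and 7.16 degrees, less where a joint would pass 70% of its speed; a pose out of reach is approached as far as the arm can. A call with a gripper value outside its range is refused whole. The fingers move at their own pace and stop on an object; "newtons" is the grip in N (left out, the last holds). Time passes only in rows, so rows that repeat a pose let the fingers close. It gives the time, the measured TCP pose, the force, the opening and the grip force at its end, in the units of the state.
- telemetry.get_obs(): the state, without advancing time (a new reading comes with each control period).
- eyes.get_image(name): name is "side" or "top" or "wrist"; returns a dict with "img" (400x640x3 uint8, blue, green, red), "range_z" (400x640 float32, m along the optical axis (not along the pixel's ray), 0 where there is no reading), "K" (3x3 intrinsics, pixels), "pose" (4x4, takes a point from camera to world coordinates); the wrist camera has in their place "hand_eye" (4x4, takes a point from camera to tool coordinates, whose origin is the TCP and whose axes are the flange's). Camera axes: x right, y down, z forward; pixel columns grow to the right and rows downward; lengths in m; the calibration is good to about 2 mm. A picture is of the moment at which its call begins: read the wrist's pose just before it.
- ctrl.finish_job(): hands the job in; it is judged then, once.
Trained networks look in a picture, given as the dict that the camera call returned (one of the last four; its "shot" number tells which), for a name from the list of things; names that differ only in an ending like _2 or _b are one class to them, and where a whole thing is asked for, a point or a joint stands for the part that bears it (a point fixed in the world has none). Each returns a list of dicts, best first, with "confidence" (0 to 1); they miss things now and then, are a little off and sometimes report something else, mostly with a low value. They report only what shows in the picture. A call takes as long as a camera call. They do not tell look-alikes from the thing itself.
- eyes.search_frame(thing, picture): "box" ([left, top, right, bottom] in pixels, round what is visible of it).
- eyes.outline_of(thing, picture): "region" (400x640 bool, what is visible of it) and "box" ([left, top, right, bottom] in pixels, round what is visible of it).
- eyes.tip_of(thing, picture): "point" ([column, row] in pixels: a listed point, or the origin of a listed thing).
The state is a dict: "t": time; "q": joint angles; "dq": joint speeds; "effort": joint torques, N m; "tool_pos": TCP position; "tool_rot": TCP orientation; "contact_force": force on the tool from outside, world axes, zero at the start; "wrist_torque": the same for the moment, N m; "opening": finger opening in m; "grip_force": force on a finger pad.
Only numpy, scipy, OpenCV 4.12 (cv2) and the standard library are available. Lean on these libraries where they do the work, as an engineer would, in place of code of your own. Each camera call takes 0.05 s, during which the arm holds its last target. There are 200 camera calls.

TASK

Stand the round white dial holder, dial up, in the round nest of the press's carriage and let go of it, then push the carriage fully home under the ram. Then push the press lever down by its black grip until the lever is level and the sprung ram tip bears on the dial, taking care not to push it well past level, and finish while still holding the lever there. Leave the other things on the bench where they are.

Things in the scene. Friction and masses are not known exactly. Their poses are not given: they have to be found in the camera images.
- press: Green cast hand press, fixed to the bench, 220 high. Origin on the bench surface exactly under the vertical ram axis; its z is up, its -x is its front (towards the robot, give or take its yaw) where the carriage comes out, its +y is the side to which the lever points. Base 110 wide (y), from x = -130 to +125 mm, 28 high at the slideway. The head is a box 44 (x) by 72 (y, from -52 to +20), z from 123 to 213, above the ram tip; the frame's neck runs from it to +x.
- lever: The lever, a steel bar 12 thick ending in the black grip. Origin at its pivot, in the press frame at (0, -25, 165) mm. The lever swings in the vertical plane of the press's y and z axes that holds the ram axis; its own y points along it to the grip.
- lever_angle (a joint): Lever angle in rad: 0 = released, the lever then points up at 0.70 rad (40 degrees) above level; 0.70 = lever level; stop at 0.98. A spring always returns it to 0: about 4 N across the grip to start it, about 6 N at level. Lowering it by 1 rad lowers the ram by 25 mm; with the holder in place the tip meets the dial at about 0.48 rad.
- lever_grip (a point): Black bar grip at the end of the lever: 24 wide (x), 70 long (y, along the lever), 18 thick (z, its upper face is where to push). The point is its centre, 170 mm from the pivot; axes turn with the lever (equal to the press axes when the lever is level).
- ram_tip: White nylon tip, 20 in diameter, at the lower end of the steel ram. Origin at the centre of its lower face, 79 mm above the bench when released. It is sprung in the ram: 1 N preload plus 0.6 N per mm, at most 16 mm.
- carriage (a joint): Travel of the steel carriage in m along the press's +x: 0 = out, nest 90 mm in front of the ram axis; 0.09 = fully home against the stop, nest under the ram. It starts between 0 and 0.015, stays where it is left and slides with about 2 N of friction.
- nest (a point): Centre of the floor of the brass nest on the carriage, 35 mm above the bench. The nest is a round cup with a bore 48 in diameter at the floor that flares to 54 at the rim, 8 deep (rim 43 mm above the bench), outer diameter 66.
- push_plate (a point): Centre of the upright aluminium push plate at the carriage's front end, 75 mm before the nest centre and 52 mm above the bench. 10 thick (press x), 40 wide (y), 42 high (31 to 73 mm above the bench).
- holder_center (a point): Dial holder: a plain white drum, 42 in diameter, 32 high, 60 g nominal, standing on the bench with a white watch dial (12 marks, one hand) on its top. The point is at its centre, half-way up; z is up.
- block: Bystander: square aluminium movement block, 50 x 50 x 26, lying on the bench. Origin at the centre of its underside. It and the holder stand to either side of the press, either way round. Leave alone.
- loupe: Bystander: black eye loupe, 42 in diameter, 36 high. Origin at the centre of its underside. Leave alone.
- screwdriver: Bystander: small screwdriver with black handle, 130 long, lying on the bench. Leave alone.
Mind the look-alikes: they are no part of the job. What is shaped like the part that bears holder_center but purple is not meant.

How it is judged:
On the way, in this order (a step that is already met when the one before it is completed fails the run):
1. the dial holder stands seated in the nest, carriage still out, fingers off it (horizontal distance between holder_center and nest below 0.005 m and z of holder_center in the frame of nest below 0.0195 m and angle between holder_center's own z axis and vertical below 0.1 rad and value of joint carriage below 0.06 m and value of joint lever_angle below 0.2 rad and contact force between the fingers and anything else below 0.2 N), for 0.2 s.
2. the carriage is fully home with the holder in the nest, lever still up (horizontal distance between holder_center and nest below 0.005 m and z of holder_center in the frame of nest below 0.0195 m and angle between holder_center's own z axis and vertical below 0.1 rad and value of joint carriage above 0.086 m and value of joint lever_angle below 0.3 rad), for 0.2 s.
At the end, for the whole second after the job is handed in: Robot holds the lever by its grip (over 1.5 N), still, within 0.10 rad of level (joint 0.60 to 0.80); ram tip bears on the dial with over 1.5 N; carriage within 4 mm of home; holder upright in the nest, within 5 mm of its centre and 3.5 mm of its floor (horizontal distance between holder_center and nest below 0.005 m and z of holder_center in the frame of nest below 0.0195 m and angle between holder_center's own z axis and vertical below 0.1 rad and value of joint lever_angle between 0.6 and 0.8 rad and value of joint carriage above 0.086 m and velocity of joint lever_angle below 0.1 rad/s and contact force between ram_tip and anything else above 1.5 N and horizontal distance between ram_tip and holder_center below 0.008 m and (contact force between lever and the fingers above 1.5 N or contact force between lever and the arm above 1.5 N)); the arm keeps its last pose, push and grip.
It fails at once if the lever is pushed well past level (over 0.18 rad) (value of joint lever_angle above 0.88 rad).
It fails at once if a bystander is moved by over 30 mm (distance of any of block, loupe, screwdriver from where it was at the start of the episode above 0.03 m).
It also fails if it takes over 72 s, if anything falls off the work surface, if the arm or the gripper's body presses on something with over 40 N, if the wrist force passes 120 N, or if a joint passes its speed limit or range.

## Working session

There is one attempt and no reset: what is moved stays moved. The work goes in short steps, Python scripts to look and compute and a tool call to move; the robot and the scene stay as the last step left them, time stands still between calls to the robot, and variables do not carry over. Pictures are saved under pics/ and viewed, at most 10 in all, crops included, and the job is handed in when it is done.

Besides the shell and the picture viewer there is one more tool, called after "Call:" in YAML: its name, and indented under it one key for each argument. apply_moves: Moves the arm, as the interface text tells. Its arguments: {"type":"object","properties":{"plan":{"type":"array","items":{"type":"array","items":{"type":"number"}}},"newtons":{"type":"number"}},"required":["plan"]}

```bash
mkdir -p pics
cat > h.py <<'E'
import numpy as np, cv2
from scipy.spatial.transform import Rotation as R
from station import telemetry, eyes, ctrl
def shot(n):
    o=telemetry.get_obs(); p=eyes.get_image(n)
    if n=="wrist":
        T=np.eye(4);T[:3,:3]=R.from_rotvec(o["tool_rot"]).as_matrix();T[:3,3]=o["tool_pos"]
        p["W"]=T@p["hand_eye"]
    else: p["W"]=p["pose"]
    return p
def cloud(p):
    K=p["K"];z=p["range_z"];v,u=np.mgrid[:400,:640]
    c=np.stack([(u-K[0,2])/K[0,0]*z,(v-K[1,2])/K[1,1]*z,z],-1)
    w=c@p["W"][:3,:3].T+p["W"][:3,3]; w[z==0]=np.nan
    return w
E
python3 - <<'E'
from h import *
o=telemetry.get_obs();print(o["t"],o["tool_pos"],R.from_rotvec(o["tool_rot"]).as_matrix().round(3).tolist(),o["opening"],ctrl.pinch_z)
ims=[]
for n in("top","side"):
    p=shot(n);cv2.imwrite(f"pics/{n}.png",p["img"]);w=cloud(p)
    print(n,p["W"].round(3).tolist())
    for th in["holder_center","press","block","loupe","screwdriver","nest","push_plate","lever_grip","lever","ram_tip"]:
        if th in("nest","push_plate","lever_grip","ram_tip","holder_center","press"):
            for d in eyes.tip_of(th,p)[:3]:
                u,v=map(int,np.round(d["point"])); print(" tip",th,u,v,round(d["confidence"],2),w[v,u].round(3))
        if th in("holder_center","block","loupe","screwdriver"):
          for d in eyes.outline_of(th,p)[:3]:
            q=w[d["region"]];print(" out",th,np.round(d["box"]),round(d["confidence"],2),np.nanmedian(q,0).round(3),np.nanmin(q,0).round(3),np.nanmax(q,0).round(3))
E
```

```text
0.0 [0.16044241 0.60377776 0.40347169] [[-0.966, 0.257, -0.001], [0.257, 0.966, -0.002], [0.0, -0.002, -1.0]] 0.08533504424462963 0.1547
top [[-0.0, -0.987, 0.161, 0.36], [-1.0, -0.001, -0.005, -0.01], [0.005, -0.161, -0.987, 1.455], [0.0, 0.0, 0.0, 1.0]]
 tip holder_center 380 241 0.76 [ 0.503 -0.24   0.031]
 tip holder_center 409 248 0.75 [ 0.482 -0.32   0.04 ]
 tip holder_center 437 261 0.46 [ 0.447 -0.399  0.03 ]
 out holder_center [372. 236. 387. 250.] 0.66 [ 0.505 -0.237  0.032] [ 0.486 -0.257  0.007] [ 0.526 -0.218  0.039]
 out holder_center [402. 244. 421. 254.] 0.65 [ 0.483 -0.324  0.032] [ 0.463 -0.348  0.002] [ 0.503 -0.305  0.041]
 out holder_center [431. 254. 452. 269.] 0.58 [ 0.45  -0.412  0.032] [ 0.43  -0.444 -0.003] [ 0.47  -0.393  0.042]
 tip press 310 184 0.58 [ 0.638 -0.04   0.164]
 out block [208. 256. 228. 284.] 0.73 [0.423 0.214 0.026] [ 0.392  0.184 -0.004] [0.454 0.246 0.038]
 out loupe [158. 187. 179. 202.] 0.45 [0.634 0.365 0.032] [ 0.617  0.348 -0.006] [0.658 0.397 0.044]
 out screwdriver [403. 161. 417. 204.] 0.53 [ 0.651 -0.329  0.022] [ 0.612 -0.349 -0.
[... 860 characters left out ...]
[ 0.461 -0.349 -0.001] [ 0.502 -0.295  0.036]
 tip press 337 248 0.8 [ 0.645 -0.048  0.018]
 out block [198. 232. 223. 256.] 0.68 [0.419 0.203 0.025] [0.392 0.182 0.001] [0.452 0.267 0.03 ]
 out block [297. 132. 337. 179.] 0.25 [0.654 0.051 0.266] [ 0.642 -0.018 -0.599] [1.807 1.314 0.303]
 out loupe [232. 185. 250. 200.] 0.67 [0.632 0.361 0.021] [ 0.616  0.346 -0.002] [0.689 0.436 0.04 ]
 out screwdriver [415. 298. 443. 313.] 0.89 [ 0.638 -0.332  0.023] [ 0.61  -0.343  0.001] [ 0.699 -0.315  0.029]
 tip nest 319 255 0.94 [ 0.578 -0.046  0.035]
 tip push_plate 302 264 0.79 [ 0.505 -0.059  0.061]
 tip lever_grip 313 150 0.95 [0.654 0.046 0.272]
 tip ram_tip 340 226 0.47 [ 0.655 -0.048  0.086]
```

Run:
```python
import cv2,numpy as np
a=cv2.imread("pics/side.png")[290:400,330:450];b=cv2.imread("pics/top.png")[220:280,360:460]
a=cv2.resize(a,(400,367),interpolation=3);b=cv2.resize(b,(400,240),interpolation=3)
im=np.zeros((367,800,3),np.uint8);im[:,:400]=a;im[:240,400:]=b
cv2.imwrite("pics/c1.png",im)
```

```text
(no output)
```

View pics/c1.png

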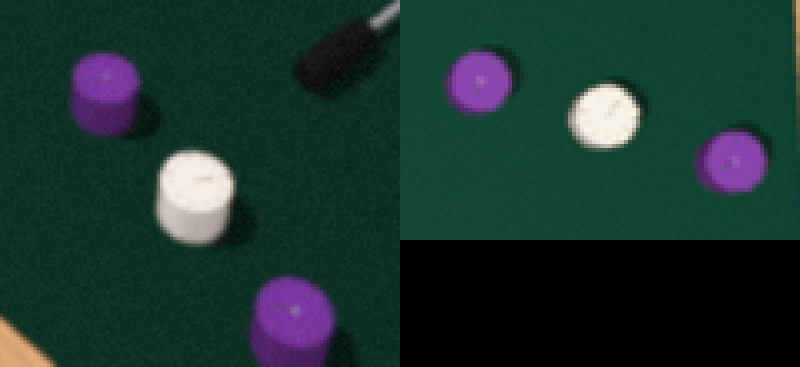

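View pics/side.png

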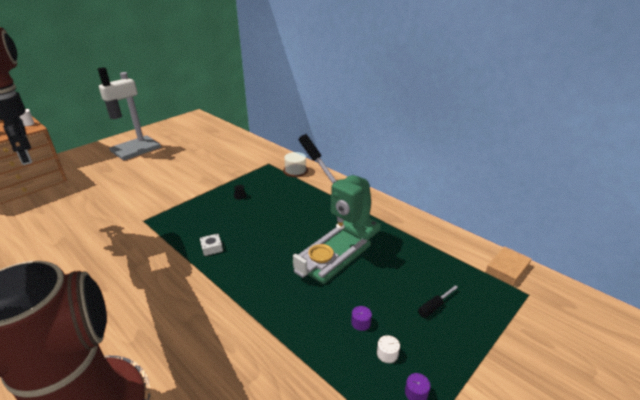

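The three drum-shaped candidates in the side view are purple at (362,319), white with a dial at (388,348) and purple at (418,386). The white one fits the description, because it has the dial marks and hand and the purple ones are excluded. It stands at about (0.482, -0.325). I'm moving above it now.

Call:
apply_moves:
  plan:
    - [0.085, -0.383, -0.312, 0, 0]
    - [0.085, -0.383, -0.312, 0, 0]
    - [0.085, -0.383, -0.312, 0, 0]
    - [0.085, -0.383, -0.312, 0, 0]
    - [0.085, -0.383, -0.312, 0, 0]
    - [0.085, -0.383, -0.312, 0, 0]
    - [0.085, -0.383, -0.312, 0, 0]
    - [0.085, -0.383, -0.312, 0, 0]
    - [0.085, -0.383, -0.312, 0, 0]
    - [0.085, -0.383, -0.312, 0, 0]
    - [0.085, -0.383, -0.312, 0, 0]
    - [0.085, -0.383, -0.312, 0, 0]

```text
t: 2.1
tool_pos: [0.4515, 0.2018, 0.4051]
tool_rot: [0.408, 3.114, 0.0]
contact_force: [0.6, 0.7, -0.7]
opening: 0.0851
grip_force: 0.0
```

Call:
apply_moves:
  plan:
    - [0.085, -0.166, -0.499, 0.06, 1.01]
    - [0.085, -0.166, -0.499, 0.06, 1.01]
    - [0.085, -0.166, -0.499, 0.06, 1.01]
    - [0.085, -0.166, -0.499, 0.06, 1.01]
    - [0.085, -0.166, -0.499, 0.06, 1.01]
    - [0.085, -0.166, -0.499, 0.06, 1.01]
    - [0.085, -0.166, -0.499, 0.06, 1.01]
    - [0.085, -0.166, -0.499, 0.06, 1.01]
    - [0.085, -0.166, -0.499, 0.06, 1.01]
    - [0.085, -0.166, -0.499, 0.06, 1.01]
    - [0.085, -0.166, -0.499, 0.06, 1.01]
    - [0.085, -0.166, -0.499, 0.06, 1.01]

```text
t: 3.1
tool_pos: [0.4806, -0.294, 0.348]
tool_rot: [1.864, 2.528, 0.0]
contact_force: [0.6, -0.1, 1.2]
opening: 0.0851
grip_force: 0.0
```

Call:
apply_moves:
  plan:
    - [0.085, 0, 0, 0, 0]
    - [0.085, 0, 0, 0, 0]

```text
t: 3.27
tool_pos: [0.4807, -0.2937, 0.3474]
tool_rot: [-1.867, -2.525, -0.0]
contact_force: [0.3, 0.5, 0.0]
opening: 0.085
grip_force: 0.0
```

```bash
cat >> h.py <<'E'
def drum(p,near,r=0.06,z0=0.02,z1=0.045):
    w=cloud(p);im=p["img"].astype(int)
    m=(np.hypot(w[...,0]-near[0],w[...,1]-near[1])<r)&(w[...,2]>z0)&(w[...,2]<z1)&(im.min(-1)>110)
    q=w[m]; c,rad=cv2.minEnclosingCircle(q[:,:2].astype(np.float32)*1000)
    return len(q),np.median(q,0).round(4),np.round(c,1),round(rad,1)
E
python3 - <<'E'
from h import *
p=shot("wrist");cv2.imwrite("pics/w1.png",p["img"]);print(p["hand_eye"].round(3).tolist())
o=telemetry.get_obs();print(o["q"],R.from_rotvec(o["tool_rot"]).as_matrix().round(3).tolist(),o["tool_pos"])
print(drum(p,(.482,-.325)))
t=shot("top");print(drum(t,(.482,-.325)));w=cloud(t)
for k in range(1):
  s=shot("side")
  for pp,n in((t,"top"),(s,"side")):
    for th in("nest","push_plate","lever_grip"):
      d=eyes.tip_of(th,pp)
      if d:
        # intersect ray with known plane height
        z={"nest":.035,"push_plate":.052,"lever_grip":.274}[th]
        u,v=d[0]["point"];K=pp["K"];r=pp["W"][:3,:3]@np.array([(u-K[0,2])/K[0,0],(v-K[1,2])/K[1,1],1]);c=pp["W"][:3,3]
        print(n,th,(c+r*(z-c[2])/r[2]).round(4),round(d[0]["confidence"],2))
E
```

```text
[[0.0, -0.959, -0.285, 0.074], [1.0, 0.0, 0.0, 0.0], [0.0, -0.285, 0.959, 0.031], [0.0, 0.0, 0.0, 1.0]]
[-6.78622759e-01 -5.30682195e-02  1.81537425e+00  3.91256488e-04
  1.38037451e+00 -9.78183823e-01] [[-0.295, 0.955, -0.001], [0.955, 0.295, 0.001], [0.001, -0.0, -1.0]] [ 0.48081605 -0.2923519   0.34766027]
(1282, array([ 0.4829, -0.3245,  0.0321]), array([ 483.4, -326.6]), 21.0)
(60, array([ 0.4725, -0.3181,  0.032 ]), array([ 474.5, -321.1]), 15.2)
top nest [ 0.585  -0.0434  0.035 ] 0.87
top push_plate [ 0.5058 -0.0549  0.052 ] 0.56
top lever_grip [0.6509 0.0623 0.274 ] 0.68
side nest [ 0.576  -0.0478  0.035 ] 0.86
side push_plate [ 0.5122 -0.0513  0.052 ] 0.7
side lever_grip [ 0.4609 -0.2162  0.274 ] 0.21
```

View pics/w1.png

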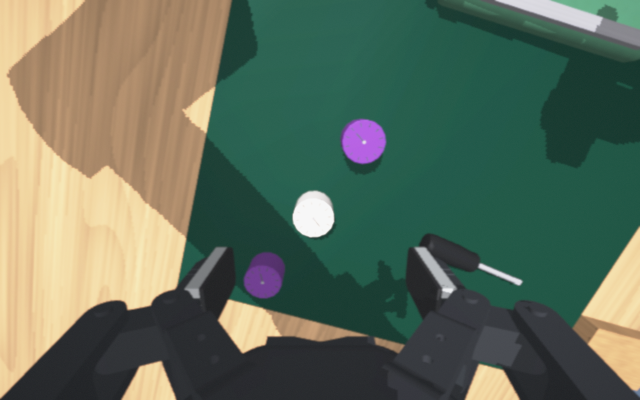

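The wrist view shows the white drum at pixel (314,214), which puts it at (0.483, -0.3255). The purple drums at (364,141) and (264,275) are clear of the closing line. I'm descending to grasp it.

Call:
apply_moves:
  plan:
    - [0.085, -0.032, -0.0076, 0.04, 0]
    - [0.085, -0.032, -0.0076, 0.08, 0]
    - [0.085, -0.032, -0.0076, 0.11, 0]
    - [0.085, -0.032, -0.0076, 0.14, 0]
    - [0.085, -0.032, -0.0076, 0.16, 0]
    - [0.085, -0.032, -0.0076, 0.16, 0]
    - [0.085, -0.032, -0.0076, 0.16, 0]
  newtons: 30

```text
t: 4.3
tool_pos: [0.4829, -0.324, 0.1871]
tool_rot: [-1.861, -2.528, -0.0]
contact_force: [-0.6, -0.2, -0.6]
opening: 0.0849
grip_force: 0.0
```

Call:
apply_moves:
  plan:
    - [0.03, 0, 0, 0, 0]
    - [0.03, 0, 0, 0, 0]
    - [0.03, 0, 0, 0, 0]
    - [0.03, 0, 0, 0, 0]
    - [0.03, 0, 0, 0, 0]
    - [0.03, 0, 0, 0, 0]
    - [0.03, 0, 0, 0, 0]
    - [0.03, 0, 0, 0, 0]
    - [0.03, 0, 0, 0, 0]
  newtons: 30

```text
t: 5.05
tool_pos: [0.484, -0.3252, 0.1903]
tool_rot: [1.861, 2.527, -0.001]
contact_force: [-0.4, 0.7, 5.7]
opening: 0.0407
grip_force: 30.2
```

Call:
apply_moves:
  plan:
    - [0.03, 0, 0, -0.03, 0]
    - [0.03, 0, 0, -0.06, 0]
    - [0.03, 0, 0, -0.1, 0]
    - [0.03, 0, 0, -0.13, 0]
    - [0.03, 0, 0, -0.13, 0]

```text
t: 5.47
tool_pos: [0.485, -0.326, 0.3273]
tool_rot: [1.854, 2.517, -0.002]
contact_force: [0.9, -0.4, 0.3]
opening: 0.041
grip_force: 30.8
```

Run:
```python
from h import *
p=shot("wrist");cv2.imwrite("pics/w2.png",p["img"])
o=telemetry.get_obs();print(o["tool_pos"],o["grip_force"],o["opening"])
K=p["K"];w=cloud(p);T=p["W"]@np.linalg.inv(p["hand_eye"]);t=(w-T[:3,3])@T[:3,:3]
im=p["img"].astype(int)
m=(np.hypot(t[...,0],t[...,1])<.03)&(t[...,2]<.22)&(im.min(-1)>120)&(t[...,2]>.13)
q=t[m];print(len(q),np.median(q,0),q.min(0),q.max(0))
f=(np.abs(t[...,1])>.018)&(np.abs(t[...,1])<.06)&(t[...,2]>.1)&(t[...,2]<.23)&(np.abs(t[...,0])<.02)
q=t[f];print(len(q),np.percentile(q,[1,50,99],0))
```

```text
[ 0.4843552  -0.32545461  0.32381212] 30.833292603492737 0.04059814686859534
7123 [0.00724003 0.00051924 0.15837903] [-0.02206118 -0.02631444  0.13076376] [0.02016273 0.02717646 0.190488  ]
18309 [[-0.01008975 -0.05514377  0.10023459]
 [ 0.00995559  0.01824724  0.11605668]
 [ 0.01849038  0.05555958  0.16499971]]
```

View pics/w2.png

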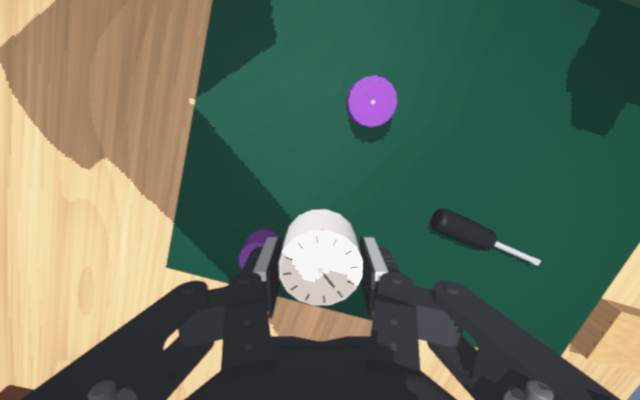

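Holder is gripped straight, with its top at tool z 0.158 and pixel (320,270). Next I carry it to just in front of the nest.

Call:
apply_moves:
  plan:
    - [0.03, 0.03, 0.014, 0, -0.12]
    - [0.03, 0.06, 0.028, 0, -0.24]
    - [0.03, 0.09, 0.042, 0, -0.36]
    - [0.03, 0.12, 0.056, 0, -0.48]
    - [0.03, 0.15, 0.07, 0, -0.6]
    - [0.03, 0.18, 0.084, 0, -0.72]
    - [0.03, 0.21, 0.098, 0, -0.84]
    - [0.03, 0.235, 0.108, 0, -0.96]
    - [0.03, 0.256, 0.117, 0, -1.08]
    - [0.03, 0.256, 0.117, 0, -1.2]
    - [0.03, 0.256, 0.117, 0, -1.27]
    - [0.03, 0.256, 0.117, 0, -1.27]

```text
t: 6.52
tool_pos: [0.5185, -0.0446, 0.3164]
tool_rot: [0.004, -3.139, -0.001]
contact_force: [1.0, -0.2, -1.2]
opening: 0.0404
grip_force: 30.9
```

Run:
```python
from h import *
p=shot("wrist");cv2.imwrite("pics/w3.png",p["img"])
o=telemetry.get_obs();print(o["tool_pos"],o["contact_force"],o["grip_force"],R.from_rotvec(o["tool_rot"]).as_matrix().round(3).tolist())
K=p["K"];w=cloud(p);im=p["img"]
def ray(u,v,z):
    r=p["W"][:3,:3]@np.array([(u-K[0,2])/K[0,0],(v-K[1,2])/K[1,1],1]);c=p["W"][:3,3];return (c+r*(z-c[2])/r[2]).round(4)
for th,z in(("nest",.035),("push_plate",.052)):
    for d in eyes.tip_of(th,p)[:2]: print(th,np.round(d["point"]),ray(*d["point"],z),d["confidence"])
hsv=cv2.cvtColor(im,cv2.COLOR_BGR2HSV)
m=(w[...,2]>.038)&(w[...,2]<.047)&(np.hypot(w[...,0]-.58,w[...,1]+.046)<.06)&(hsv[...,1]>90)&(hsv[...,0]>10)&(hsv[...,0]<35)
q=w[m];print(len(q),q.min(0),q.max(0),np.median(q,0))
c,r=cv2.minEnclosingCircle(q[:,:2].astype(np.float32)*1000);print("nest rim",c,r)
# push plate top
m=(w[...,2]>.068)&(w[...,2]<.078)&(np.hypot(w[...,0]-.506,w[...,1]+.052)<.05)
if m.sum()>30: print("plate top",m.sum(),cv2.minAreaRect(w[m][:,:2].astype(np.float32)*1000))
```

```text
[ 0.51858482 -0.04500422  0.31657659] [-0.40955066 -0.64139621 -0.49249388] 30.861666798591614 [[-1.0, 0.001, -0.002], [0.001, 1.0, 0.001], [0.002, 0.001, -1.0]]
push_plate [315. 193.] [ 0.5104 -0.0475  0.052 ] 0.62Traceback (most recent call last):
  File "<stdin>", line 11, in <module>
    return umr_minimum(a, axis, None, out, keepdims, initial, where)
ValueError: zero-size array to reduction operation minimum which has no identity
```

View pics/w3.png

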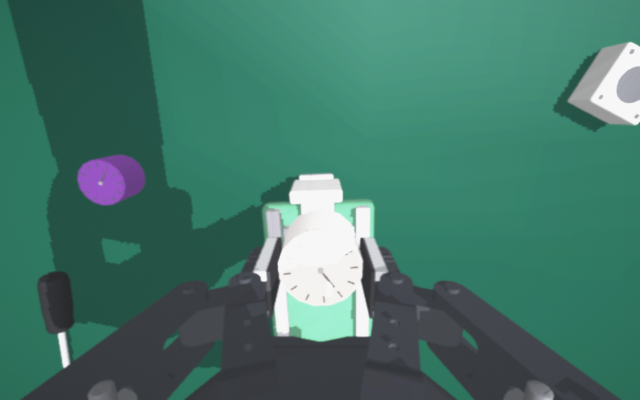

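The plate is at pixel (317,190). The nest is hidden under the gripper, so I'll locate it from the plate top and the base edges.

Run:
```python
from h import *
p=shot("wrist");w=cloud(p);im=p["img"]
for lo,hi in((.066,.08),(.05,.066)):
    m=(w[...,2]>lo)&(w[...,2]<hi)&(w[...,0]>.46)&(w[...,0]<.53)&(abs(w[...,1]+.05)<.04)
    q=w[m];print("plate",lo,len(q),q.min(0).round(4),q.max(0).round(4),cv2.minAreaRect(q[:,:2].astype(np.float32)*1000) if len(q)>5 else"")
# base side edges: z 18..35mm, per x-bin extremes
m=(w[...,2]>.018)&(w[...,2]<.034)&(abs(w[...,1]+.05)<.09)&(w[...,0]>.48)&(w[...,0]<.66)
q=w[m]
for a in np.arange(.5,.64,.01):
    b=q[(q[:,0]>a)&(q[:,0]<a+.01)]
    if len(b)>5: print("base",a.round(3),len(b),np.percentile(b[:,1],[1,99]).round(4))
print(q[:,0].min())
# brass nest in top/side by colour
for n in("top","side"):
    s=shot(n);W=cloud(s);h=cv2.cvtColor(s["img"],cv2.COLOR_BGR2HSV)
    m=(abs(W[...,2]-.04)<.012)&(np.hypot(W[...,0]-.58,W[...,1]+.047)<.06)&(h[...,1]>110)&(h[...,0]>10)&(h[...,0]<35)
    q=W[m];print(n,len(q),q.min(0).round(4) if len(q) else "",q.max(0).round(4) if len(q) else "")
    m=(W[...,2]>.06)&(W[...,2]<.08)&(W[...,0]>.46)&(W[...,0]<.535)&(abs(W[...,1]+.05)<.04)
    q=W[m];print(n,"plate",len(q),q.min(0).round(4) if len(q) else "",q.max(0).round(4) if len(q) else "")
```

```text
plate 0.066 734 [ 0.5021 -0.0664  0.0661] [ 0.5133 -0.0265  0.075 ] ((507.834228515625, -46.52095031738281), (10.711499214172363, 39.896873474121094), 1.3604353666305542)
plate 0.05 229 [ 0.5021 -0.066   0.05  ] [ 0.5044 -0.0267  0.0659] ((503.2219543457031, -46.38283920288086), (1.7907156944274902, 39.33906173706055), 0.8187534213066101)
base 0.5 157 [-0.0631 -0.0316]
base 0.52 153 [-0.0598 -0.0313]
base 0.53 801 [-0.096   0.0068]
base 0.54 626 [-0.0976  0.0072]
base 0.55 424 [-0.097   0.0077]
base 0.56 112 [-0.0968  0.0082]
base 0.61 68 [-0.0858 -0.0019]
base 0.62 156 [-0.0878  0.0002]
base 0.63 341 [-0.0887  0.0021]
base 0.64 658 [-0.0913  0.0034]
0.4992582081219211
top 0  
top plate 10 [ 0.502  -0.0667  0.0606] [ 0.5069 -0.0283  0.0748]
side 350 [ 0.5508 -0.076   0.0314] [ 0.6127 -0.0159  0.046 ]
side plate 96 [ 0.5011 -0.0684  0.0606] [ 0.513 -0.03   0.076]
```

Call:
apply_moves:
  plan:
    - [0.03, -0.03, 0, 0, 0]
    - [0.03, -0.064, 0, 0.01, 0]
    - [0.03, -0.064, 0, 0.035, 0]
    - [0.03, -0.064, 0, 0.06, 0]
    - [0.03, -0.064, 0, 0.075, 0]
    - [0.03, -0.064, 0, 0.078, 0]
    - [0.03, -0.064, 0, 0.078, 0]
    - [0.03, -0.064, 0, 0.078, 0]

```text
t: 7.48
tool_pos: [0.5834, -0.0456, 0.241]
tool_rot: [0.001, 3.14, -0.0]
contact_force: [0.6, -0.4, -0.4]
opening: 0.0409
grip_force: 30.9
```

Run:
```python
from h import *
o=telemetry.get_obs();print(o["tool_pos"],o["contact_force"])
s=shot("side");cv2.imwrite("pics/s2.png",cv2.resize(s["img"][200:290,270:390],(800,600),interpolation=3))
```

```text
[ 0.58344099 -0.04564145  0.24096878] [ 0.60385867 -0.36718542 -0.39178738]
```

View pics/s2.png

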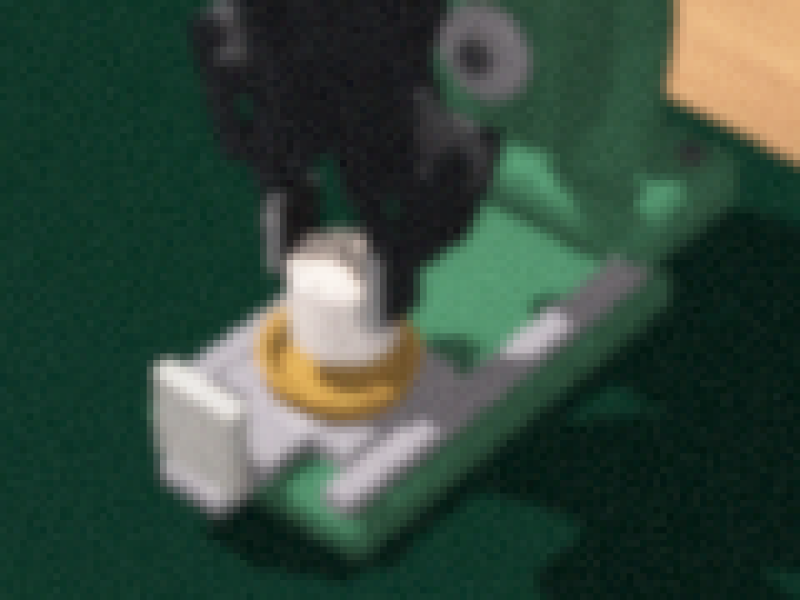

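The drum hovers centred over the nest, with the drum bottom at crop pixel (340,360) and the nest centre at (340,365). I'm lowering it.

Call:
apply_moves:
  plan:
    - [0.03, 0, 0, 0.005, 0]
    - [0.03, 0, 0, 0.01, 0]
    - [0.03, 0, 0, 0.014, 0]
    - [0.03, 0, 0, 0.015, 0]
    - [0.03, 0, 0, 0.015, 0]

```text
t: 7.95
tool_pos: [0.5832, -0.0454, 0.2254]
tool_rot: [-0.0, 3.141, -0.0]
contact_force: [-1.1, -0.1, 2.3]
opening: 0.0407
grip_force: 31.1
```

Call:
apply_moves:
  plan:
    - [0.05, 0, 0, 0, 0]
    - [0.06, 0, 0, 0, 0]
    - [0.075, 0, 0, 0, 0]
    - [0.075, 0, 0, 0, 0]
    - [0.075, 0, 0, 0, 0]
    - [0.075, 0, 0, 0, 0]
    - [0.075, 0, 0, -0.03, 0]
    - [0.075, 0, 0, -0.06, 0]
    - [0.075, 0, 0, -0.085, 0]
    - [0.075, 0, 0, -0.085, 0]
    - [0.075, 0, 0, -0.085, 0]

```text
t: 8.87
tool_pos: [0.5838, -0.0455, 0.3124]
tool_rot: [-0.0, 3.137, -0.002]
contact_force: [0.7, -0.4, 0.2]
opening: 0.0747
grip_force: 0.0
```

Run:
```python
from h import *
o=telemetry.get_obs();print(o["tool_pos"],o["contact_force"],o["opening"])
s=shot("side");cv2.imwrite("pics/s3.png",cv2.resize(s["img"][200:290,270:390],(800,600),interpolation=3))
print(drum(s,(.583,-.045),.05,.06,.075)); p=shot("wrist"); print(drum(p,(.583,-.045),.03,.055,.075))
```

```text
[ 0.58375919 -0.04548955  0.31244722] [ 0.73072162 -0.41634445  0.2325046 ] 0.07467625872537914
(170, array([ 0.5822, -0.0472,  0.0673]), array([585. , -47.4]), 22.6)
(2304, array([ 0.5831, -0.0434,  0.0671]), array([585.1, -43.9]), 21.1)
```

View pics/s3.png

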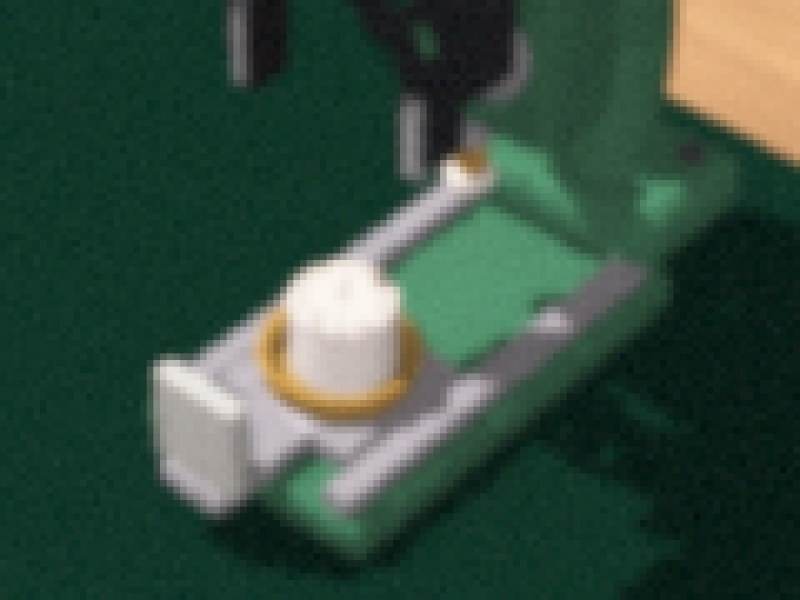

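The holder stands seated in the nest: its top is at z 0.067 and crop pixel (343,300). Now I close the fingers, go in front of the push plate and push.

Call:
apply_moves:
  plan:
    - [0.0, 0.04, 0, 0, 0]
    - [0.0, 0.08, 0, 0, 0]
    - [0.0, 0.124, 0, 0, 0]
    - [0.0, 0.126, 0, 0, 0]
    - [0.0, 0.126, 0, 0.03, 0]
    - [0.0, 0.126, 0, 0.06, 0]
    - [0.0, 0.126, 0, 0.087, 0]
    - [0.0, 0.126, 0, 0.087, 0]
    - [0.0, 0.126, 0, 0.087, 0]
    - [0.0, 0.126, 0, 0.087, 0]

```text
t: 9.8
tool_pos: [0.4575, -0.0455, 0.2236]
tool_rot: [-0.0, 3.141, 0.0]
contact_force: [0.1, 0.1, 0.1]
opening: -0.0003
grip_force: 0.0
```

Call:
apply_moves:
  plan:
    - [0.0, -0.01, 0, 0, 0]
    - [0.0, -0.018, 0, 0, 0]
    - [0.0, -0.024, 0, 0, 0]
    - [0.0, -0.03, 0, 0, 0]
    - [0.0, -0.036, 0, 0, 0]
    - [0.0, -0.042, 0, 0, 0]
    - [0.0, -0.048, 0, 0, 0]
    - [0.0, -0.054, 0, 0, 0]
    - [0.0, -0.06, 0, 0, 0]
    - [0.0, -0.066, 0, 0, 0]
    - [0.0, -0.072, 0, 0, 0]
    - [0.0, -0.076, 0, 0, 0]

```text
t: 10.8
tool_pos: [0.5336, -0.0453, 0.2227]
tool_rot: [0.0, -3.141, -0.001]
contact_force: [-2.7, 1.8, -0.0]
opening: 0.0001
grip_force: 1.2
```

Call:
apply_moves:
  plan:
    - [0.0, -0.006, 0, 0, 0]
    - [0.0, -0.012, 0, 0, 0]
    - [0.0, -0.018, 0, 0, 0]
    - [0.0, -0.023, 0, 0, 0]
    - [0.0, -0.027, 0, 0, 0]
    - [0.0, -0.029, 0, 0, 0]
    - [0.0, -0.031, 0, 0, 0]

```text
t: 11.38
tool_pos: [0.5644, -0.0454, 0.223]
tool_rot: [0.0, -3.142, 0.0]
contact_force: [-2.6, 2.1, -0.1]
opening: -0.0
grip_force: 1.1
```

```bash
cat > m.py <<'E'
from h import *
o=telemetry.get_obs();print(o["t"],o["tool_pos"],o["contact_force"].round(1) if hasattr(o["contact_force"],"round") else o["contact_force"])
s=shot("side");w=cloud(s)
for th in("nest","ram_tip","holder_center","lever_grip","push_plate"):
    d=eyes.tip_of(th,s)[:1]
    for d in d:
        u,v=np.round(d["point"]).astype(int);print(th,u,v,round(d["confidence"],2),w[v,u].round(3))
m=(w[...,2]>.045)&(w[...,2]<.08)&(w[...,0]>.5)&(w[...,0]<.62)&(abs(w[...,1]+.046)<.03)&(s["img"].min(-1)>100)
q=w[m];print(len(q),np.percentile(q,[1,50,99],0).round(4))
cv2.imwrite("pics/last.png",cv2.resize(s["img"][120:290,260:420],(565,600),interpolation=3))
E
python3 m.py
```

```text
11.3833 [ 0.56437752 -0.04542539  0.22298051] [-2.6  2.1 -0.1]
nest 338 242 0.66 [ 0.639 -0.056  0.047]
ram_tip 344 226 0.42 [ 0.711 -0.015  0.038]
holder_center 418 380 0.95 [ 0.455 -0.414  0.033]
push_plate 323 248 0.61 [ 0.577 -0.06   0.067]
92 [[ 0.552  -0.0656  0.0455]
 [ 0.5752 -0.0576  0.0628]
 [ 0.585  -0.0322  0.0792]]
```

Still sliding at about 3 N. I continue in small steps until the stop shows as force.

Call:
apply_moves:
  plan:
    - [0.0, -0.001, 0, 0, 0]
    - [0.0, -0.002, 0, 0, 0]
    - [0.0, -0.003, 0, 0, 0]
    - [0.0, -0.004, 0, 0, 0]
    - [0.0, -0.005, 0, 0, 0]
    - [0.0, -0.006, 0, 0, 0]

```text
t: 12.18
tool_pos: [0.57, -0.0454, 0.2231]
tool_rot: [0.001, -3.14, -0.0]
contact_force: [-5.8, 0.1, 5.1]
opening: -0.0002
grip_force: 3.1
```

Call:
apply_moves:
  plan:
    - [0.0, -0.001, 0, 0, 0]
    - [0.0, -0.002, 0, 0, 0]
    - [0.0, -0.003, 0, 0, 0]
    - [0.0, -0.004, 0, 0, 0]

```text
t: 12.52
tool_pos: [0.572, -0.0454, 0.223]
tool_rot: [0.002, -3.129, -0.0]
contact_force: [-22.8, -0.6, 18.5]
opening: 0.0001
grip_force: 11.6
```

Call:
apply_moves:
  plan:
    - [0.0, 0.01, 0, 0, 0]
    - [0.0, 0.03, 0, 0, 0]
    - [0.0, 0.06, 0, 0, 0]
    - [0.0, 0.07, 0, 0, 0]
    - [0.0, 0.07, 0, -0.02, 0]
    - [0.0, 0.07, 0, -0.06, 0]
    - [0.0, 0.07, 0, -0.06, 0]

```text
t: 13.1
tool_pos: [0.5066, -0.0459, 0.2904]
tool_rot: [-0.0, 3.128, -0.004]
contact_force: [1.3, -0.8, 2.0]
opening: 0.0
grip_force: 0.0
```

```bash
python3 m.py
python3 - <<'E'
from h import *
p=shot("wrist");w=cloud(p)
m=(w[...,2]>.066)&(w[...,2]<.08)&(w[...,0]>.55)&(w[...,0]<.62)&(abs(w[...,1]+.045)<.04)
q=w[m];print("plate",len(q),cv2.minAreaRect(q[:,:2].astype(np.float32)*1000) if len(q)>9 else "")
s=shot("side");w=cloud(s)
d=eyes.search_frame("lever_grip",s)[:1];print(d)
# grip points: dark, high
m=(w[...,2]>.22)&(w[...,2]<.34)&(w[...,0]>.6)&(w[...,0]<.72)&(w[...,1]>-.0)&(w[...,1]<.15)
q=w[m];print(len(q),np.percentile(q,[2,50,98],0).round(4))
i=np.argsort(q[:,1]);print(q[i[::max(1,len(i)//12)]].round(3).tolist())
E
```

```text
13.1 [ 0.50660785 -0.04592207  0.29041538] [ 1.3 -0.8  2. ]
nest 339 240 0.84 [ 0.646 -0.053  0.048]
ram_tip 342 227 0.41 [ 0.659 -0.051  0.082]
holder_center 417 386 0.73 [ 0.444 -0.419  0.033]
lever_grip 310 151 0.66 [ 0.489 -0.108  0.384]
push_plate 325 248 0.59 [ 0.582 -0.063  0.066]
159 [[ 0.5785 -0.065   0.0456]
 [ 0.5815 -0.0481  0.0632]
 [ 0.5893 -0.026   0.0756]]
plate 161 ((584.6741943359375, -43.85590362548828), (10.658062934875488, 8.051182746887207), 4.416318893432617)
[]
71 [[0.6513 0.0016 0.2239]
 [0.6545 0.0144 0.2379]
 [0.6623 0.0294 0.2507]]
[[0.652, 0.001, 0.226], [0.659, 0.003, 0.231], [0.653, 0.005, 0.23], [0.658, 0.006, 0.235], [0.654, 0.009, 0.233], [0.655, 0.01, 0.224], [0.658, 0.013, 0.239], [0.652, 0.014, 0.235], [0.662, 0.016, 0.241], [0.652, 0.018, 0.236], [0.652, 0.021, 0.249], [0.654, 0.022, 0.242], [0.653, 0.025, 0.244], [0.655, 0.027, 0.246], [0.653, 0.032, 0.245]]
```

View pics/last.png

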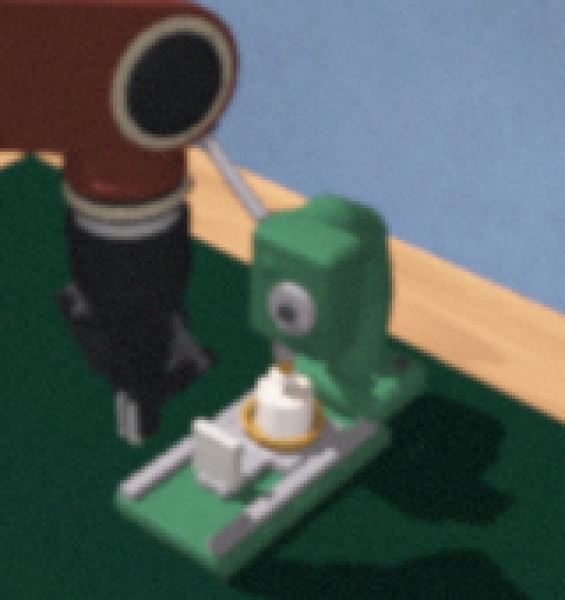

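The carriage is home, with the holder under the ram tip (crop (285,400)). Next I move above the black grip.

Call:
apply_moves:
  plan:
    - [0.0, 0, 0, -0.04, 0]
    - [0.0, 0, 0, -0.08, 0]
    - [0.0, 0, 0, -0.12, 0]
    - [0.0, 0, 0, -0.16, 0]
    - [0.0, 0, 0, -0.2, 0]
    - [0.0, -0.03, 0.02, -0.22, 0]
    - [0.0, -0.06, 0.04, -0.22, 0]
    - [0.0, -0.09, 0.06, -0.22, 0]
    - [0.0, -0.12, 0.08, -0.22, 0]
    - [0.0, -0.149, 0.102, -0.22, 0]
    - [0.0, -0.149, 0.102, -0.22, 0]
    - [0.0, -0.149, 0.102, -0.22, 0]

```text
t: 14.55
tool_pos: [0.6543, 0.0577, 0.5004]
tool_rot: [0.003, -3.137, 0.0]
contact_force: [-0.7, 0.2, 0.1]
opening: 0.0003
grip_force: 0.0
```

```bash
cat > g.py <<'E'
from h import *
import sys
o=telemetry.get_obs();print(o["t"],o["tool_pos"],np.round(o["contact_force"],1))
for n in("side","top"):
    s=shot(n);w=cloud(s)
    for d in eyes.outline_of("lever_grip",s)[:1]:
        print(n,round(d["confidence"],2),d["box"])
    for d in eyes.tip_of("lever_grip",s)[:1]:
        u,v=np.round(d["point"]).astype(int);print(n,u,v,round(d["confidence"],2),w[v,u].round(3))
    # lever bar/grip: plane x~.656; angle above level about the pivot
    m=(abs(w[...,0]-.655)<.016)&(w[...,1]>-.018)&(w[...,1]<.13)&(w[...,2]>.14)&(w[...,2]<.32)
    q=w[m]
    if len(q)>8: print(n,len(q),q[:,1].min().round(3),q[:,1].max().round(3),"ang",np.percentile(np.arctan2(q[:,2]-.165,q[:,1]+.068),[10,50,90]).round(3))
    cv2.imwrite(f"pics/{n}_{len(sys.argv)>1 and sys.argv[1]}.png",cv2.resize(s["img"][90:240,260:420],(640,600),interpolation=3))
E
python3 g.py a
```

```text
14.55 [0.65432051 0.05768506 0.50039995] [-0.7  0.2  0.1]
side 0.81 [298.2, 136.5, 338.0, 180.5]
side 310 148 0.76 [0.647 0.05  0.279]
side 425 -0.018 0.09 ang [0.684 0.736 0.759]
top 0.63 [254.3, 164.6, 303.3, 174.0]
top 268 169 0.78 [0.648 0.062 0.287]
top 260 -0.017 0.092 ang [0.699 0.742 0.765]
```

View pics/side_a.png

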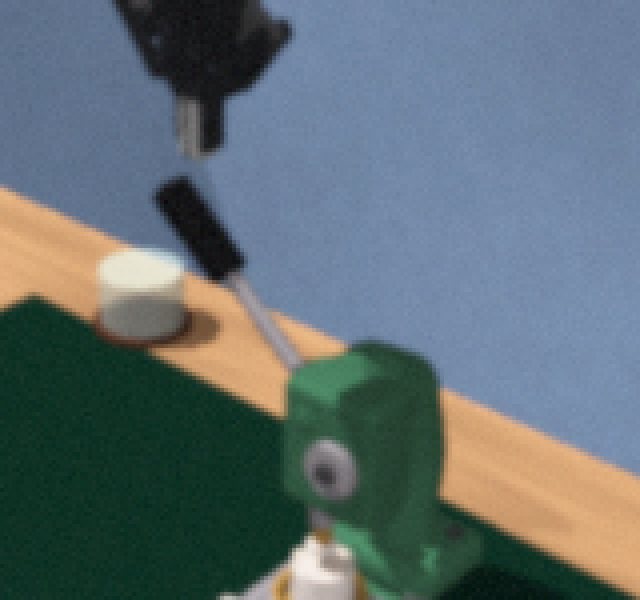

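The tool is above the grip (grip centre at crop (200,230), fingers at (200,130)). I'm pressing along the arc.

Call:
apply_moves:
  plan:
    - [0.0, 0, 0, 0.01, 0]
    - [0.0, 0, 0, 0.02, 0]
    - [0.0, 0, 0.002, 0.028, 0]
    - [0.0, 0, 0.005, 0.036, 0]
    - [0.0, 0, 0.008, 0.044, 0]
    - [0.0, 0, 0.011, 0.052, 0]
    - [0.0, 0, 0.014, 0.06, 0]
    - [0.0, 0, 0.014, 0.06, 0]

```text
t: 15.52
tool_pos: [0.653, 0.0714, 0.4415]
tool_rot: [0.002, -3.141, -0.001]
contact_force: [2.2, -0.2, 4.3]
opening: 0.0003
grip_force: 1.8
```

```bash
python3 g.py b
```

```text
15.5167 [0.65301976 0.07143115 0.44148334] [ 2.2 -0.2  4.3]
side 0.63 [296.3, 144.3, 335.8, 182.3]
side 307 153 0.71 [0.65  0.064 0.259]
side 576 -0.015 0.106 ang [0.56  0.621 0.811]
top 0.44 [250.9, 171.5, 300.9, 175.9]
top 264 169 0.65 [0.618 0.063 0.407]
top 179 -0.017 0.105 ang [0.576 0.623 0.684]
```

Call:
apply_moves:
  plan:
    - [0.0, 0, 0.004, 0.007, 0]
    - [0.0, 0, 0.008, 0.014, 0]
    - [0.0, 0, 0.012, 0.021, 0]
    - [0.0, 0, 0.015, 0.028, 0]
    - [0.0, 0, 0.018, 0.035, 0]
    - [0.0, 0, 0.021, 0.042, 0]
    - [0.0, 0, 0.023, 0.048, 0]
    - [0.0, 0, 0.025, 0.054, 0]
    - [0.0, 0, 0.026, 0.058, 0]
    - [0.0, 0, 0.026, 0.058, 0]

```text
t: 16.65
tool_pos: [0.6529, 0.0975, 0.3839]
tool_rot: [0.001, -3.141, -0.003]
contact_force: [-0.9, 3.5, 5.7]
opening: -0.0002
grip_force: 2.4
```

```bash
python3 g.py c
```

```text
16.65 [0.6528828  0.09745949 0.38391961] [-0.9  3.5  5.7]
side 0.71 [289.3, 162.9, 332.8, 190.5]
side 302 167 0.81 [0.657 0.091 0.206]
side 930 -0.014 0.13 ang [0.226 0.491 0.859]
top 0.77 [243.1, 174.4, 299.9, 180.8]
top 258 177 0.62 [0.647 0.092 0.209]
top 269 -0.017 0.13 ang [0.223 0.279 0.907]
```

Call:
apply_moves:
  plan:
    - [0.0, 0, 0.001, 0.006, 0]
    - [0.0, 0, 0.002, 0.012, 0]
    - [0.0, 0, 0.003, 0.018, 0]
    - [0.0, 0, 0.004, 0.024, 0]
    - [0.0, 0, 0.005, 0.029, 0]
    - [0.0, 0, 0.005, 0.033, 0]
    - [0.0, 0, 0.005, 0.035, 0]
    - [0.0, 0, 0.005, 0.035, 0]
    - [0.0, 0, 0.005, 0.035, 0]

```text
t: 17.7
tool_pos: [0.6532, 0.1023, 0.3507]
tool_rot: [-0.001, 3.14, 0.003]
contact_force: [-0.8, 2.7, 6.2]
opening: -0.0001
grip_force: 2.9
```

```bash
cat >> g.py <<'E'
for n in("side","top"):
    s=shot(n);w=cloud(s)
    m=(abs(w[...,0]-.655)<.014)&(w[...,1]>-.015)&(w[...,1]<.06)&(w[...,2]>.14)&(w[...,2]<.22)
    q=w[m];print(n,len(q),"bar z",np.percentile(q[:,2],[10,50,90]).round(4),"slope",np.polyfit(q[:,1],q[:,2],1).round(3))
E
python3 g.py d
```

```text
17.7 [0.65318514 0.10234343 0.3507159 ] [-0.8  2.7  6.2]
side 0.63 [289.5, 174.5, 331.0, 196.6]
side 300 181 0.73 [0.646 0.088 0.17 ]
side 997 -0.013 0.13 ang [0.038 0.412 0.756]
top 0.64 [243.7, 175.7, 299.3, 184.9]
top 257 180 0.75 [0.645 0.096 0.182]
top 246 -0.017 0.13 ang [0.028 0.092 0.739]
side 113 bar z [0.1654 0.1708 0.1734] slope [0.012 0.17 ]
top 125 bar z [0.1682 0.1718 0.175 ] slope [0.032 0.171]
```

View pics/side_d.png

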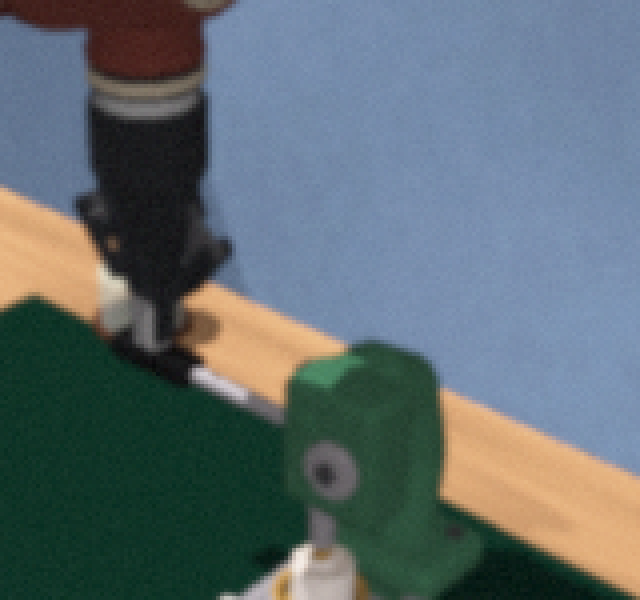

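The lever is nearly level (bar slope about 0.02, grip at crop (155,355)) and the tip is on the dial. I make a 2 mm trim, settle and hand in.

Call:
apply_moves:
  plan:
    - [0.0, 0, 0, 0.001, 0]
    - [0.0, 0, 0, 0.002, 0]
    - [0.0, 0, 0, 0.002, 0]
    - [0.0, 0, 0, 0.002, 0]
    - [0.0, 0, 0, 0.002, 0]
    - [0.0, 0, 0, 0.002, 0]
    - [0.0, 0, 0, 0.002, 0]
    - [0.0, 0, 0, 0.002, 0]

```text
t: 18.77
tool_pos: [0.6532, 0.1024, 0.3489]
tool_rot: [-0.001, 3.14, 0.004]
contact_force: [-1.9, 3.3, 6.0]
opening: 0.0001
grip_force: 3.0
```

Run:
```python
from h import *
o=telemetry.get_obs();print(o["tool_pos"],np.round(o["contact_force"],1))
print(ctrl.finish_job())
```

```text
[0.65316126 0.10242775 0.34894721] [-1.9  3.3  6. ]
the job is handed in; nothing more can be done
None
```

I handed the job in at about 19 s with the white holder seated in the nest, the carriage home against its stop, and the lever held level (measured within about 0.03 rad) by its grip at about 6 N; the hand-in gave no verdict, and the tip's force on the dial was not measured directly.

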